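Tip the grooved whistle stand down and seat it in its corner

ROBOT

A 7-joint arm with a two-finger parallel gripper is mounted at the origin on the work surface. World frame = base frame: x ahead of the robot, y to its left, z up, the work surface at z = 0. Lengths are in m, angles in rad, forces in N, time in s.
With the tool pointing down it reaches from about 0.4 to 0.875 m from the base axis. Payload 19.3 kg.
Tool frame: the origin (TCP) lies midway between the tips of the shut fingers; the grasp point (between the pads) lies 19 mm behind it; x points along the fingers, y is the direction in which the jaws open and shut, and the axes are right-handed (so a half turn about x gives the same grasp; the last joint's range is limited). The gripper opens to 85 mm and grips with 20 to 120 N. Pads are 22 mm wide; open, the fingers measure 114 mm over their backs; the gripper's body (76 mm by 85 mm) begins 54 mm behind the grasp point. The pads swing forward as they close: fully open they stand 13 mm farther back than shut.
Start: joints at [1.082, 0.521, -0.036, 1.599, 0.021, 1.021, -0.113], TCP at [0.254, -0.571, 0.231] pointing down, gripper open.
Joint ranges: [-2.91, 2.91], [-0.3, 2.13], [-1.5, 1.42], [0.17, 2.43], [-1.26, 4.41], [0.16, 1.93], [-2.52, 2.52]. Speed limits (rad/s): [1.89, 1.89, 2.39, 2.39, 3.01, 3.01, 3.01].

INTERFACE

Orientations are given as a unit quaternion [w, x, y, z].
In Python, from cell import monitor, read_camera, r gives the robot as it stands.
- The arm moves only by the tool servo_tool, never from a script. Its argument "motion" is one flat list of numbers, 7 for each row, row after row: the closure, from 0 (fully open) to 1 (shut), then the shift along the tool's x, y, z in cm, then the turn, a rotation vector about the tool's x, y, z in degrees. In form: [fingers, dx, dy, dz, ax, ay, az, fingers, dx, dy, dz, ax, ay, az, ...]. A call has 1 to 20 rows; each row is the pose to reach, as a shift and turn from the pose commanded when the call began, along the tool's axes at that moment; what a row does not reach only later rows make up. A row lasts 1/12 s, in which the tool goes at most 41.7 mm and 7.16 degrees, less where a joint would pass 70% of its speed; a pose out of reach is approached as far as the arm can. A call with a gripper value outside its range is refused whole. The fingers move at their own pace and stop on an object; "squeeze" is the grip in N (left out, the last holds). Time passes only in rows, so rows that repeat a pose let the fingers close. It gives the time, the measured TCP pose, the force and the opening at its end, in the units of the state.
- monitor.get_obs(): the state, without advancing time (a new reading comes with each control period).
- read_camera(name): name is "side" or "top"; returns a dict with "image" (420x560x3 uint8, blue, green, red), "camera_matrix" (3x3 intrinsics, pixels), "T" (4x4, takes a point from camera to world coordinates). Camera axes: x right, y down, z forward; pixel columns grow to the right and rows downward; lengths in m; the calibration is good to about 2 mm. A picture is of the moment at which its call begins. There is no depth.
- r.sign_off(): hands the job in, once; it reports no verdict.
The state is a dict: "time": time; "q": joint angles; "joint_velocities": joint speeds; "tau": joint torques, N m; "tool_pos": TCP position; "ee_rot": TCP orientation; "force": force on the tool from outside, world axes, zero at the start; "torque": the same for the moment, N m; "finger_gap": finger opening in m.
Only numpy, scipy, OpenCV 4.12 (cv2) and the standard library are available. Lean on these libraries where they do the work, as an engineer would, in place of code of your own. Each camera call takes 0.05 s, during which the arm holds its last target.

TASK

The five-groove ash stand is standing on end on the slate slab: push it over near its top so that it lies flat with its grooves facing up, never lifting it clear of the slab. Then slide it lengthwise until its leading end bears on the brass end stop, and after that slide it sideways, away from the robot, until its long side bears on the brass back fence; each time keep pressing for about half a second with a steady push of roughly 10 N, and never let a stop take 15 N. Leave it lying square and touching both stops, and leave the whistle tube, fipple insert, punch and jar where they are.

Things in the scene. Friction and masses are not known exactly. Their poses are not given: they have to be found in the camera images.
- slab: dark slate slab, 360 (x) x 600 (y) x 20 mm thick, fixed on the table; origin at the centre of its underside, its top 20 mm above. It can be turned on the table by up to about 9 degrees.
- stand: pale ash block, 90 wide (its x) x 45 thick (its y) x 180 mm long (its z), 0.25 to 0.4 kg, loose on the slab, upright at the start. Origin: centre of its foot end face. Its +y face, roughly to the robot's left at first, has five grooves 20 wide and 20 mm deep along its x, open at both long sides; the -y face is plain. Once toppled, z points roughly to the end stop.
- stand_mid (a point): centre of the ash stand, 90 mm along its z from the foot; same axes. Pushed high on the grooved face it tips about the foot edge of the plain face (past balance at 12 degrees), then falls by itself away from the push and lies on the plain face, y up, 45 mm high. Sliding it on the slate then takes about 1 to 3 N.
- end_stop: rigid brass bar fixed on the slab, 160 (its x) x 12 (its y) x 24 mm high. Origin on its working face, mid-length, at the slab's top; the face looks along its +y (robot's left). The stand's leading end touches it when the stand's centre is 90 mm along +y from it. Measured places are not exact: feel for the contact.
- back_fence: rigid brass bar fixed on the slab, 12 (its x) x 200 (its y) x 24 mm high, square to the end stop. Origin on its working face, mid-length, at the slab's top; the face looks along its -x (towards the robot). The stand's long side touches it when the stand's centre is 45 mm from it along -x.
- tube: matte olive whistle tube, 18 mm thick and about 185 mm long (its y), lying on the slab behind the back fence; origin under its middle. Leave alone.
- fipple: white delrin fipple insert, 22 mm across and 30 mm high, standing on the slab; origin at its base. Leave alone.
- punch: brass tone-hole punch, 26 mm across its head and 75 mm high, standing on its head on the slab; origin at its base. Leave alone.
- jar: squat blue ceramic jar of wooden plugs, 82 mm across and 62 mm high, on the slab; origin at its base. Leave alone.
Things that resemble listed ones, but are neither listed nor needed, are in the scene too. What is shaped like the stand but orange or purple is not meant.

How it is judged:
By the outcome, as a careful person would: the job done as asked, in the order asked, and still so for the second after the job is handed in, with the robot touching nothing.
It also fails if it takes over 72 s, if anything falls off the work surface, if the arm or the gripper's body presses on something with over 40 N, if the wrist force passes 120 N, or if a joint passes its speed limit or range.

## Working session

There is one attempt and no reset: what is moved stays moved. The work goes in short steps, Python scripts to look and compute and a tool call to move; the robot and the scene stay as the last step left them, time stands still between calls to the robot, and variables do not carry over. Pictures are saved under pics/ and viewed, and the job is handed in when it is done.

Besides the shell and the picture viewer there is one more tool, called as a command line: name --argument value ..., lists and objects as JSON in quotes. servo_tool: Moves the arm, as the interface text tells. Its arguments: {"type":"object","properties":{"motion":{"type":"array"},"squeeze":{"type":"number"}},"required":["motion"]}

```bash
ls; mkdir -p pics; python3 - <<'E'
from cell import monitor, read_camera, r
import cv2
print(monitor.get_obs())
for n in ("side","top"):
    c=read_camera(n); cv2.imwrite(f"pics/{n}0.png",c["image"]); print(c["camera_matrix"],c["T"])
E
```

```text
pics
{'time': 0.0, 'q': array([ 1.08181259,  0.5220035 , -0.03630913,  1.5999986 ,  0.02120548,
        1.02109789, -0.11283163]), 'joint_velocities': array([ 0.00130714, -0.00103836,  0.00060003, -0.00208737, -0.00201199,
       -0.00125327, -0.00097931]), 'tau': array([-2.46421459e-04, -9.27081800e+01,  1.97941236e+00, -3.69920683e+01,
        1.78168580e-02,  8.18714179e-03,  2.62811579e-05]), 'tool_pos': array([ 0.25397567, -0.57070541,  0.23073586]), 'ee_rot': array([-0.146584  , -0.69155109, -0.14734371,  0.69178035]), 'force': array([-0.03247057,  0.21330035,  1.52967711]), 'torque': array([-0.03521689, -0.02948172, -0.04395978]), 'finger_gap': 0.08534594239974153}
[[522.5593275    0.         283.73771117]
 [  0.         522.5593275  211.71881961]
 [  0.           0.           1.        ]] [[ 0.92626414 -0.30010913  0.22796764  0.31686514]
 [-0.37647533 -0.70896194  0.596355   -0.47299743]
 [-0.0173512  -0.63820645 -0.76966971  0.83097675]
 [ 0.          0.          0.          1.        ]]
[[477.70518273   0.         282.69612802]
 [  0.         477.70518273 216.24951214]
 [  0.           0.           1.        ]] [[-8.08634006e-03 -9.97908780e-01  6.41301573e-02  5.11452276e-01]
 [-9.99967294e-01  8.06018521e-03 -6.66550637e-04  8.75312122e-02]
 [ 1.48255788e-04 -6.41334499e-02 -9.97941320e-01  9.16420366e-01]
 [ 0.00000000e+00  0.00000000e+00  0.00000000e+00  1.00000000e+00]]
```

View pics/side0.png

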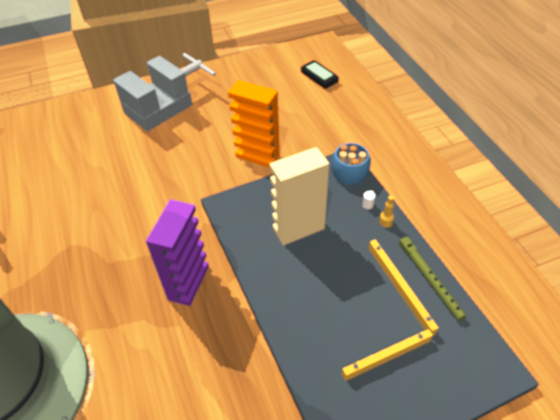

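View pics/top0.png

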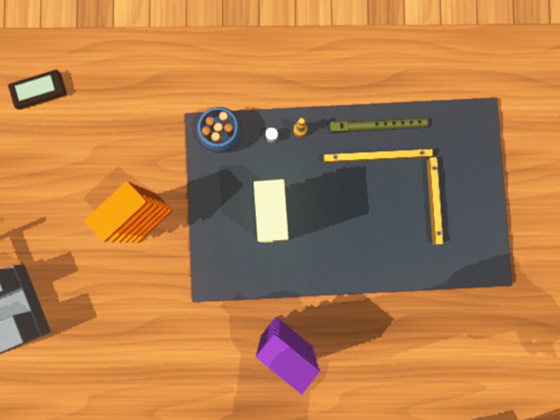

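The side view shows the ash stand at about (300,195), with its grooves facing left. The brass stops are at (403,285) and (388,354). In the top view the stand's top face is at (271,211), the fence at (378,156) and the stop at (436,200). I'll enlarge the top view to get exact corners.

```bash
python3 - <<'E'
import cv2
i=cv2.imread("pics/top0.png")
c=cv2.resize(i[140:260,240:300],None,fx=5,fy=5,interpolation=cv2.INTER_CUBIC)
d=cv2.resize(i[140:260,310:460],None,fx=5,fy=5,interpolation=cv2.INTER_CUBIC)
cv2.imwrite("pics/topA.png",c);cv2.imwrite("pics/topB.png",d)
E
```

```text
(no output)
```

View pics/topA.png

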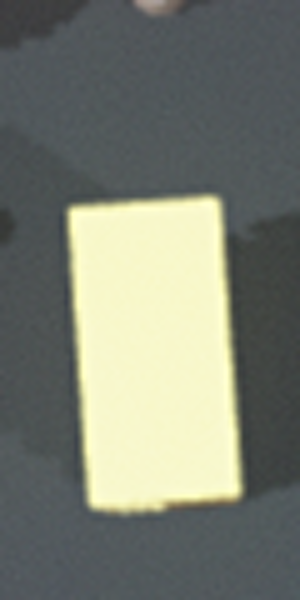

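View pics/topB.png

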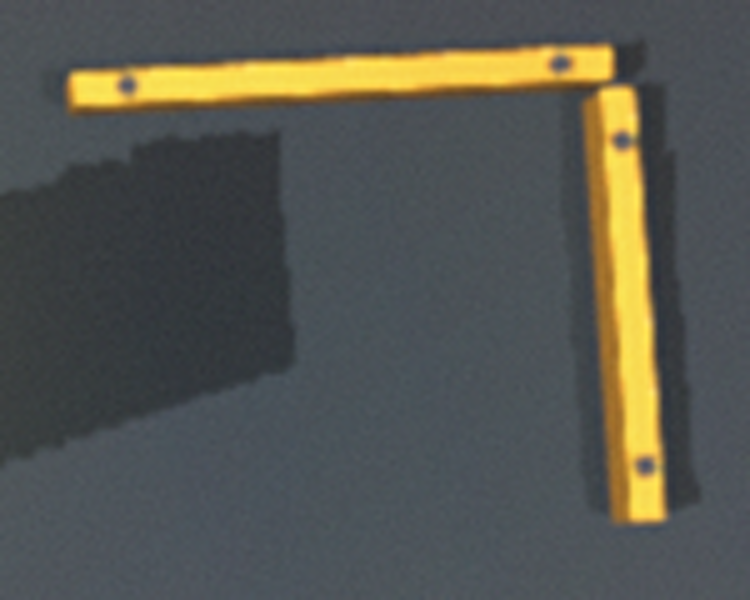

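```bash
cat > h.py <<'E'
import numpy as np, cv2
from cell import monitor, read_camera, r
def ray(c,px,z):
    K,T=c["camera_matrix"],c["T"]
    d=T[:3,:3]@np.linalg.solve(K,np.array([px[0],px[1],1.]))
    o=T[:3,3]; return o+d*(z-o[2])/d[2]
def proj(c,P):
    q=np.linalg.inv(c["T"])@np.append(P,1); u=c["camera_matrix"]@q[:3]; return u[:2]/u[2]
E
python3 - <<'E'
from h import *
c=read_camera("top")
f=lambda p,o:(p[0]/5-.4+o[0],p[1]/5-.4+o[1])
S=[ray(c,f(p,(240,140)),.2) for p in [(68,207),(220,196),(242,497),(88,505)]]
for p in S: print(p)
print("cen",np.mean(S,0),"sizes",[np.linalg.norm(S[i]-S[i-1]) for i in range(4)])
print("thick dir ang", [np.degrees(np.arctan2(*( (b-a)[[0,1]]))) for a,b in((S[0],S[1]),(S[3],S[2]),(S[3],S[0]),(S[2],S[1]))])
o=(310,140)
for n,ps in dict(fence=[(70,104),(612,80)],stop=[(600,90),(627,521)]).items():
    a,b=[ray(c,f(p,o),.044) for p in ps]; print(n,a,b,np.linalg.norm(b-a),np.degrees(np.arctan2(b[0]-a[0],b[1]-a[1])), (a+b)/2)
for n,p in dict(c1=(185.5,114),c2=(498,98),c3=(511.5,285),c4=(192,301)).items(): print(n,ray(c,p,.02))
for n,p,z in (("jar",(218,129),.062+.02),("fip",(271.5,134),.05),("punch",(301,120),.095)): print(n,ray(c,p,z))
E
```

```text
[0.61118408 0.13115772 0.2       ]
[0.61415936 0.08522918 0.2       ]
[0.52327252 0.07938277 0.2       ]
[0.52125133 0.12553733 0.2       ]
cen [0.56746682 0.10532675 0.2       ] sizes [np.float64(0.09010820759766673), np.float64(0.04602481140095726), np.float64(0.09107468859348875), np.float64(0.04619880049094159)]
thick dir ang [np.float64(176.29351793757718), np.float64(177.49251364002959), np.float64(86.42392648754117), np.float64(86.31944818107468)]
fence [0.670098   0.01069308 0.044     ] [ 0.67742762 -0.18944213  0.044     ] 0.20026938086706633 177.9025731135658 [ 0.67376281 -0.08937452  0.044     ]
stop [ 0.67373664 -0.18490998  0.044     ] [ 0.51493647 -0.1903416   0.044     ] 0.15889303463410373 -91.95899055807655 [ 0.59433655 -0.18762579  0.044     ]
c1 [0.76589505 0.27065637 0.02      ]
c2 [ 0.79215857 -0.32631184  0.02      ]
c3 [ 0.43725334 -0.3383422   0.02      ]
c4 [0.41253781 0.2568201  0.02      ]
jar [0.72083946 0.20030022 0.082     ]
fip [0.71876046 0.10630307 0.05      ]
punch [0.73234208 0.05366954 0.095     ]
```

```bash
cat >> h.py <<'E'
from scipy.spatial.transform import Rotation as Rn
def pose(o=None):
    o=o or monitor.get_obs(); q=o["ee_rot"]; return np.array(o["tool_pos"]),Rn.from_quat([q[1],q[2],q[3],q[0]])
def goal(yaw,tilt_axis=None,tilt=0):
    """tool x down, tool y(jaw) at world angle yaw deg"""
    y=np.array([np.cos(np.radians(yaw)),np.sin(np.radians(yaw)),0]); x=np.array([0,0,-1.]); z=np.cross(x,y)
    R=Rn.from_matrix(np.stack([x,y,z],1))
    if tilt_axis is not None: R=Rn.from_rotvec(np.radians(tilt)*np.array(tilt_axis))*R
    return R
def delta(p1,R1,base=None):
    p,R=base or pose()
    return np.round(R.inv().apply(np.array(p1)-p)*100,2), np.round(np.degrees((R.inv()*R1).as_rotvec()),1)
E
python3 - <<'E'
from h import *
p,R=pose(); print(p); print(R.as_matrix().round(3))
for yaw in (2.1,182.1):print(yaw,delta([.567,.17,.19],goal(yaw)))
E
```

```text
[ 0.25405151 -0.57078292  0.23086676]
[[-0.     0.407 -0.914]
 [ 0.001 -0.914 -0.407]
 [-1.    -0.001  0.   ]]
2.1 (array([  4.13, -54.95, -58.72]), array([-68.1,  -0. ,   0. ]))
182.1 (array([  4.13, -54.95, -58.72]), array([1.119e+02, 1.000e-01, 0.000e+00]))
```

servo_tool --motion '[0.5,-3.5,0,0,0,0,0,0.5,-7,0,0,0,0,0,0.5,-7,-55.2,-58.4,-69.6,0,0,0.5,-7,-55.2,-58.4,-69.6,0,0,0.5,-7,-55.2,-58.4,-69.6,0,0,0.5,-7,-55.2,-58.4,-69.6,0,0,0.5,-7,-55.2,-58.4,-69.6,0,0,0.5,-7,-55.2,-58.4,-69.6,0,0,0.5,-7,-55.2,-58.4,-69.6,0,0,0.5,-7,-55.2,-58.4,-69.6,0,0,0.5,-7,-55.2,-58.4,-69.6,0,0,0.5,-7,-55.2,-58.4,-69.6,0,0,0.5,-7,-55.2,-58.4,-69.6,0,0,0.5,-7,-55.2,-58.4,-69.6,0,0,0.5,-7,-55.2,-58.4,-69.6,0,0,0.5,-7,-55.2,-58.4,-69.6,0,0,0.5,-7,-55.2,-58.4,-69.6,0,0,0.5,-7,-55.2,-58.4,-69.6,0,0,0.5,-7,-55.2,-58.4,-69.6,0,0,0.5,-7,-55.2,-58.4,-69.6,0,0]' --squeeze 40

```text
time: 1.82
tool_pos: [0.543, 0.1232, 0.3012]
ee_rot: [0.515, 0.484, 0.515, -0.484]
force: [1.1, -1.4, 0.5]
finger_gap: 0.0425
```

```bash
python3 - <<'E'
from h import *
p,R=pose(); print(R.as_matrix().round(3))
print(delta([.563,.172,.30],goal(3.6))); print(delta([.563,.172,.187],goal(3.6)))
E
```

```text
[[-0.     0.998  0.062]
 [-0.     0.062 -0.998]
 [-1.    -0.     0.   ]]
(array([ 0.12,  2.3 , -4.74]), array([-0.,  0.,  0.]))
(array([11.42,  2.3 , -4.74]), array([-0.,  0.,  0.]))
```

servo_tool --motion '[0.5,0,1.8,-3.5,0,0,0,0.5,0,1.8,-3.5,0,0,0,0.5,0,1.8,-3.5,0,0,0]'

```text
time: 2.07
tool_pos: [0.5582, 0.1597, 0.3006]
ee_rot: [0.516, 0.483, 0.517, -0.483]
force: [-0.6, -0.7, -1.0]
finger_gap: 0.0429
```

```bash
python3 - <<'E'
from h import *
print(pose()[0]); print(delta([.563,.172,.187],goal(3.6)))
E
```

```text
[0.5581634  0.15968558 0.30055512]
(array([11.36,  0.58, -1.19]), array([ 0.2, -0.1,  0.1]))
```

servo_tool --motion '[0.5,0,0.5,-1.2,0,0,0,0.5,4,0.5,-1.2,0,0,0,0.5,8,0.5,-1.2,0,0,0,0.5,11.3,0.5,-1.2,0,0,0,0.5,11.3,0.5,-1.2,0,0,0,0.5,11.3,0.5,-1.2,0,0,0]'

```text
time: 2.57
tool_pos: [0.5623, 0.1689, 0.1882]
ee_rot: [0.515, 0.484, 0.516, -0.485]
force: [-0.3, -0.2, 0.7]
finger_gap: 0.0426
```

```bash
python3 - <<'E'
from h import *
print(pose()[0]); c=read_camera("side"); i=c["image"]; cv2.imwrite("pics/s1.png",cv2.resize(i[80:280,180:420],None,fx=3,fy=3,interpolation=cv2.INTER_CUBIC))
print(pose()[0],monitor.get_obs()["force"])
E
```

```text
[0.56229914 0.16885938 0.18820674]
[0.5631795  0.16945197 0.18983224] [0.61629506 0.21028347 0.88733144]
```

View pics/s1.png

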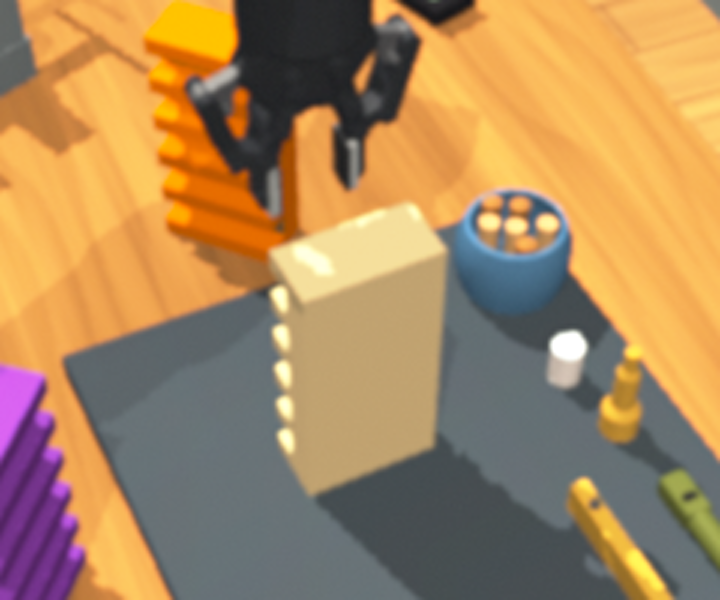

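servo_tool --motion '[0.5,0.9,0,0.6,0,0,0,0.5,0.9,0,1.2,0,0,0,0.5,0.9,0,1.8,0,0,0,0.5,0.9,0,2.2,0,0,0,0.5,0.9,0,2.6,0,0,0,0.5,0.9,0,3.0,0,0,0,0.5,0.9,0,3.4,0,0,0,0.5,0.9,0,3.8,0,0,0,0.5,0.9,0,4.2,0,0,0,0.5,0.9,0,4.6,0,0,0]'

```text
time: 3.45
tool_pos: [0.5655, 0.1234, 0.1793]
ee_rot: [0.515, 0.484, 0.515, -0.484]
force: [-1.5, 0.1, 0.1]
finger_gap: 0.0427
```

```bash
python3 - <<'E'
from h import *
c=read_camera("side"); i=c["image"]; cv2.imwrite("pics/s2.png",cv2.resize(i[80:280,180:420],None,fx=3,fy=3,interpolation=cv2.INTER_CUBIC))
print(pose()[0],monitor.get_obs()["force"])
E
```

```text
[0.56561724 0.12250891 0.17924322] [ 0.87932666 -1.40391215 -0.07263664]
```

View pics/s2.png

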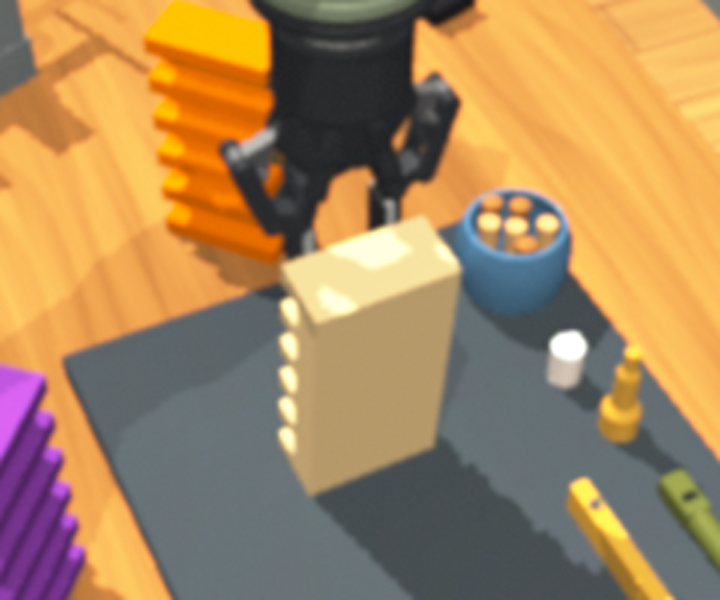

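The stand is tipping a few degrees about its foot edge, which still sits at crop (312,493) as before, so the foot has not slipped. I'll keep pushing.

servo_tool --motion '[0.5,0,0,0.3,0,0,0,0.5,0,0,0.6,0,0,0,0.5,0,0,0.9,0,0,0,0.5,0,0,1.2,0,0,0,0.5,0,0,1.5,0,0,0,0.5,0,0,1.8,0,0,0,0.5,0,0,2.1,0,0,0,0.5,0,0,2.4,0,0,0,0.5,0,0,2.7,0,0,0,0.5,0,0,2.7,0,0,0,0.5,0,0,2.7,0,0,0,0.5,0,0,2.7,0,0,0,0.5,0,0,2.7,0,0,0,0.5,0,0,2.7,0,0,0]'

```text
time: 4.67
tool_pos: [0.5671, 0.097, 0.1793]
ee_rot: [0.515, 0.484, 0.516, -0.484]
force: [0.1, -0.3, 0.3]
finger_gap: 0.0427
```

```bash
python3 - <<'E'
from h import *
c=read_camera("side"); i=c["image"]; cv2.imwrite("pics/s3.png",i)
c=read_camera("top"); i=c["image"]; cv2.imwrite("pics/t3.png",i)
print(pose()[0],monitor.get_obs()["force"])
E
```

```text
[0.56719105 0.09693639 0.17929684] [ 0.12861402 -0.32866546  0.132812  ]
```

View pics/s3.png

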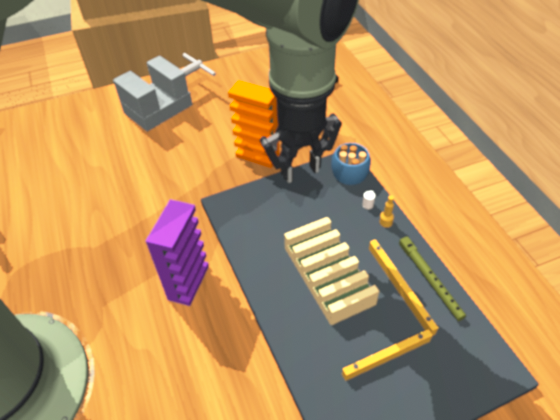

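View pics/t3.png

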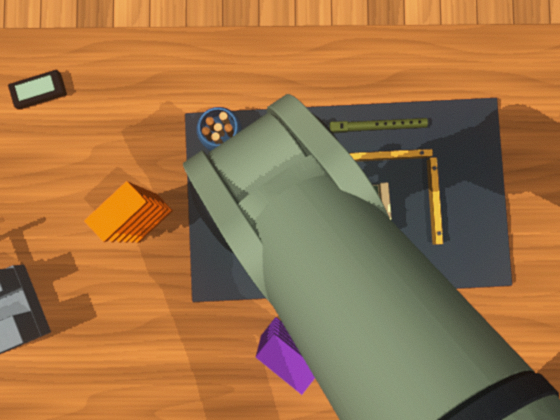

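The stand is now flat with its grooves up, with corners near (285,235), (330,219), (378,290) and (334,308) in the side view. I'll enlarge that area to measure its pose.

```bash
python3 - <<'E'
import cv2
i=cv2.imread("pics/s3.png")
cv2.imwrite("pics/s3c.png",cv2.resize(i[205:335,275:395],None,fx=4.6,fy=4.6,interpolation=cv2.INTER_CUBIC))
E
```

```text
(no output)
```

View pics/s3c.png

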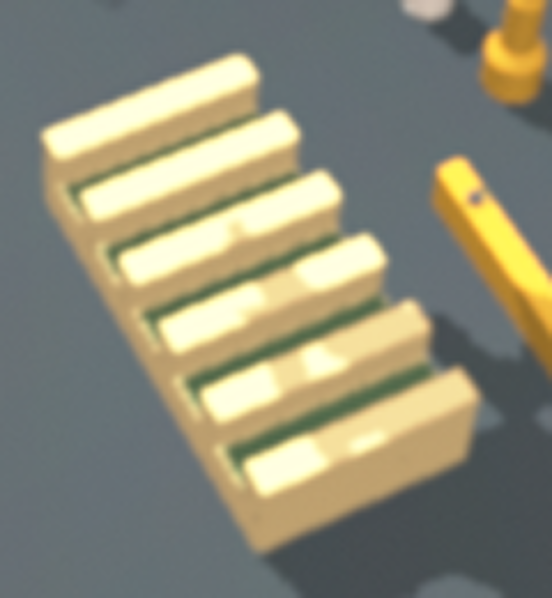

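```bash
python3 - <<'E'
from h import *
c=read_camera("side")
f=lambda p:(p[0]/4.6-.4+275,p[1]/4.6-.4+205)
S=[ray(c,f(p),.065) for p in [(43,135),(240,55),(480,397),(263,496)]]
for p in S+[ray(c,f((260,553)),.02)]: print(p)
print("cen",np.mean(S,0),"sizes",[np.linalg.norm(S[i]-S[i-1]) for i in range(4)])
for a,b in((0,3),(1,2)):
  d=S[b]-S[a]; print(np.degrees(np.arctan2(d[0],-d[1])))
# check fixtures in side
for n,P in dict(fenceL=(.6701,.0107,.044),stopnear=(.5149,-.1903,.044)).items(): print(n,proj(c,P))
print(pose()[0]); 
E
```

```text
[0.5240932  0.07113389 0.065     ]
[0.61405874 0.07785654 0.065     ]
[ 0.62628563 -0.10273017  0.065     ]
[ 0.53552279 -0.10886409  0.065     ]
[ 0.53714413 -0.10845187  0.02      ]
cen [ 0.57499009 -0.01565096  0.065     ] sizes [np.float64(0.18036049584960837), np.float64(0.09021636493907695), np.float64(0.1810001550004371), np.float64(0.09096987950843143)]
3.63331235313922
3.8733832761159586
fenceL [368.8444106  240.30593247]
stopnear [341.55080192 366.29684144]
[0.56717419 0.09695879 0.17931602]
```

```bash
python3 - <<'E'
from h import *
G=Rn.from_rotvec(np.radians(-8)*np.array([np.cos(.0366),np.sin(.0366),0]))*goal(2.1)
print(G.as_matrix().round(3))
for P in ([.565,.125,.179],[.565,.12,.1],[.565,.12,.030]): print(delta(P,G))
E
```

```text
[[ 0.005  0.999  0.036]
 [-0.139  0.037 -0.99 ]
 [-0.99  -0.     0.139]]
(array([ 0.03, -0.04, -2.81]), array([ 1.5, -8. , -0.1]))
(array([ 7.93, -0.07, -2.31]), array([ 1.5, -8. , -0.1]))
(array([14.93, -0.07, -2.31]), array([ 1.5, -8. , -0.1]))
```

servo_tool --motion '[0.5,0,0,-2.5,0.8,-4,0,0.5,2,0,-2.5,1.5,-8,0,0.5,6,0,-2.5,1.5,-8,0,0.5,10,0,-2.4,1.5,-8,0,0.5,13,0,-2.4,1.5,-8,0,0.5,14.2,0,-2.3,1.5,-8,0,0.5,14.9,0,-2.3,1.5,-8,0,0.5,14.9,0,-2.3,1.5,-8,0,0.5,14.9,0,-2.3,1.5,-8,0]'

```text
time: 5.57
tool_pos: [0.5666, 0.12, 0.0316]
ee_rot: [0.544, 0.456, 0.472, -0.523]
force: [0.4, 0.6, -0.2]
finger_gap: 0.0429
```

```bash
python3 - <<'E'
from h import *
c=read_camera("side"); i=c["image"]; cv2.imwrite("pics/s4.png",cv2.resize(i[130:330,200:440],None,fx=3,fy=3,interpolation=cv2.INTER_CUBIC))
p,R=pose(); print(p,R.as_matrix().round(3),monitor.get_obs()["force"])
E
```

```text
[0.56678014 0.12006757 0.03202557] [[ 0.009  0.999  0.035]
 [-0.138  0.036 -0.99 ]
 [-0.99   0.004  0.138]] [-0.64058681 -0.81283949  1.09714131]
```

View pics/s4.png

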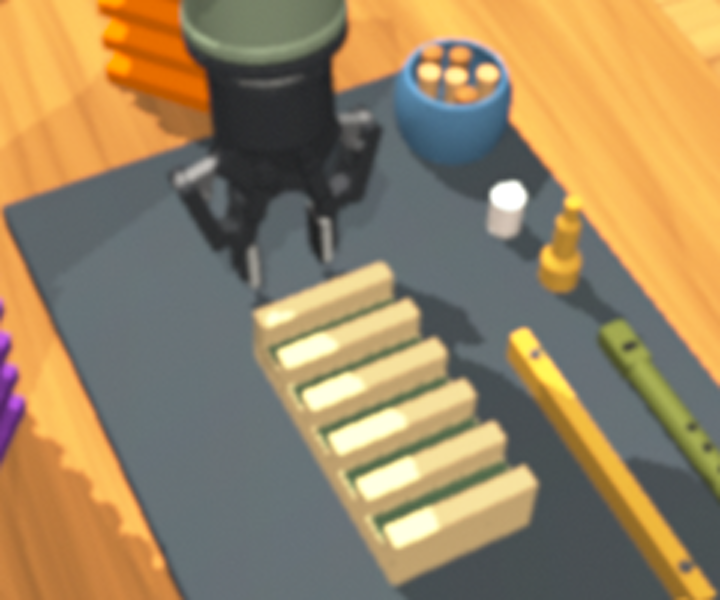

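servo_tool --motion '[0.5,0.1,0,0.8,0,0,0,0.5,0.22,0,1.6,0,0,0,0.5,0.34,0,2.4,0,0,0,0.5,0.4,0,2.9,0,0,0,0.5,0.46,0,3.3,0,0,0,0.5,0.52,0,3.7,0,0,0,0.5,0.57,0,4.1,0,0,0,0.5,0.63,0,4.5,0,0,0,0.5,0.7,0,5.0,0,0,0,0.5,0.77,0,5.5,0,0,0,0.5,0.84,0,6.0,0,0,0,0.5,0.91,0,6.5,0,0,0,0.5,0.98,0,7.0,0,0,0,0.5,1.05,0,7.5,0,0,0,0.5,1.12,0,8.0,0,0,0,0.5,1.19,0,8.5,0,0,0,0.5,1.26,0,9.0,0,0,0,0.5,1.33,0,9.5,0,0,0,0.5,1.37,0,9.8,0,0,0,0.5,1.4,0,10.0,0,0,0]'

```text
time: 7.28
tool_pos: [0.5694, 0.0182, 0.0303]
ee_rot: [0.544, 0.456, 0.472, -0.524]
force: [1.0, 2.3, 0.7]
finger_gap: 0.0428
```

```bash
python3 - <<'E'
from h import *
print(monitor.get_obs()["force"])
c=read_camera("side"); i=c["image"]; cv2.imwrite("pics/s5.png",cv2.resize(i[180:380,240:480],None,fx=3,fy=3,interpolation=cv2.INTER_CUBIC))
p,R=pose(); print(p,monitor.get_obs()["force"],monitor.get_obs()["finger_gap"])
E
```

```text
[1.00839839 2.32763721 0.73059411]
[0.56942113 0.01801098 0.03031869] [-0.50679078 -1.34033798  0.25692188] 0.042891474038264904
```

View pics/s5.png

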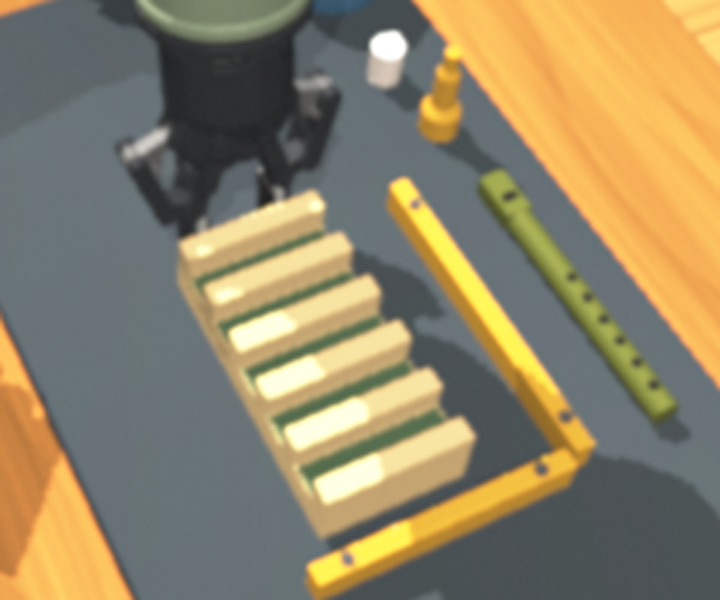

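The stand is parallel to the fence, with a gap of about 15 mm to the end stop (crop around (330,540)). I'll creep forward now.

servo_tool --motion '[0.5,0.03,0,0.2,0,0,0,0.5,0.06,0,0.4,0,0,0,0.5,0.08,0,0.6,0,0,0,0.5,0.11,0,0.75,0,0,0,0.5,0.12,0,0.9,0,0,0,0.5,0.14,0,1.0,0,0,0]'

```text
time: 7.83
tool_pos: [0.5698, 0.0085, 0.0303]
ee_rot: [0.544, 0.456, 0.472, -0.523]
force: [0.0, 1.5, -0.6]
finger_gap: 0.0424
```

servo_tool --motion '[0.5,0.01,0,0.05,0,0,0,0.5,0.01,0,0.1,0,0,0]'

```text
time: 8.0
tool_pos: [0.5698, 0.0077, 0.0304]
ee_rot: [0.544, 0.456, 0.472, -0.523]
force: [-1.0, 0.5, -1.3]
finger_gap: 0.0427
```

servo_tool --motion '[0.5,0.01,0,0.05,0,0,0,0.5,0.01,0,0.1,0,0,0]'

```text
time: 8.17
tool_pos: [0.5698, 0.0067, 0.0304]
ee_rot: [0.544, 0.456, 0.472, -0.523]
force: [-0.6, 1.3, -1.7]
finger_gap: 0.043
```

servo_tool --motion '[0.5,0.01,0,0.05,0,0,0,0.5,0.01,0,0.1,0,0,0]'

```text
time: 8.33
tool_pos: [0.5699, 0.0057, 0.0305]
ee_rot: [0.544, 0.456, 0.472, -0.523]
force: [0.2, 1.7, -0.7]
finger_gap: 0.0428
```

servo_tool --motion '[0.5,0.01,0,0.05,0,0,0,0.5,0.01,0,0.1,0,0,0]'

```text
time: 8.5
tool_pos: [0.5699, 0.0047, 0.0305]
ee_rot: [0.544, 0.456, 0.472, -0.523]
force: [0.4, 1.0, -1.8]
finger_gap: 0.0427
```

servo_tool --motion '[0.5,0.01,0,0.05,0,0,0]'

```text
time: 8.58
tool_pos: [0.57, 0.0042, 0.0305]
ee_rot: [0.544, 0.456, 0.472, -0.523]
force: [-0.5, 1.2, -1.0]
finger_gap: 0.0429
```

servo_tool --motion '[0.5,0.01,0,0.05,0,0,0]'

```text
time: 8.67
tool_pos: [0.57, 0.0037, 0.0305]
ee_rot: [0.544, 0.456, 0.472, -0.523]
force: [0.1, 1.9, -1.4]
finger_gap: 0.0427
```

servo_tool --motion '[0.5,0.01,0,0.05,0,0,0]'

```text
time: 8.75
tool_pos: [0.5701, 0.0033, 0.0305]
ee_rot: [0.544, 0.456, 0.472, -0.523]
force: [-0.8, 2.1, 0.1]
finger_gap: 0.0426
```

servo_tool --motion '[0.5,0.0,0,0.03,0,0,0]'

```text
time: 8.83
tool_pos: [0.57, 0.0029, 0.0305]
ee_rot: [0.544, 0.456, 0.472, -0.523]
force: [-0.1, 1.9, -0.8]
finger_gap: 0.0427
```

servo_tool --motion '[0.5,0.0,0,0.03,0,0,0]'

```text
time: 8.92
tool_pos: [0.57, 0.0026, 0.0305]
ee_rot: [0.544, 0.456, 0.472, -0.523]
force: [-0.4, 0.2, -1.4]
finger_gap: 0.0428
```

servo_tool --motion '[0.5,0.01,0,0.03,0,0,0]'

```text
time: 9.0
tool_pos: [0.5701, 0.0023, 0.0305]
ee_rot: [0.544, 0.456, 0.472, -0.523]
force: [-0.3, 1.0, 0.1]
finger_gap: 0.0425
```

servo_tool --motion '[0.5,0.0,0,0.03,0,0,0]'

```text
time: 9.08
tool_pos: [0.5701, 0.002, 0.0305]
ee_rot: [0.544, 0.456, 0.472, -0.523]
force: [-0.3, 0.3, -0.4]
finger_gap: 0.0425
```

servo_tool --motion '[0.5,0.01,0,0.03,0,0,0]'

```text
time: 9.17
tool_pos: [0.5701, 0.0017, 0.0304]
ee_rot: [0.544, 0.456, 0.472, -0.523]
force: [-1.2, 1.4, -0.2]
finger_gap: 0.0429
```

servo_tool --motion '[0.5,0.0,0,0.03,0,0,0]'

```text
time: 9.25
tool_pos: [0.5701, 0.0014, 0.0305]
ee_rot: [0.544, 0.456, 0.472, -0.523]
force: [0.3, 1.8, -0.4]
finger_gap: 0.0426
```

```bash
python3 - <<'E'
from h import *
c=read_camera("side"); i=c["image"]; cv2.imwrite("pics/s6.png",cv2.resize(i[280:390,330:450],None,fx=5,fy=5,interpolation=cv2.INTER_CUBIC))
E
```

```text
(no output)
```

View pics/s6.png

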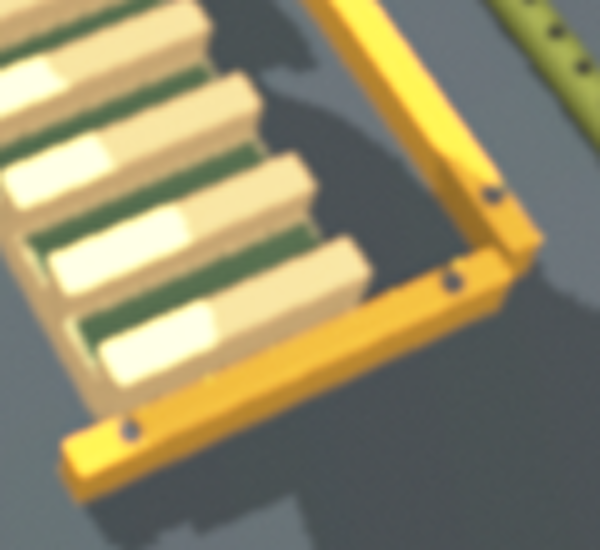

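The leading end is now within about 1–2 mm of the stop along crop (110,405)–(370,300). I'll keep feeling for it.

servo_tool --motion '[0.5,0.0,0,0.03,0,0,0]'

```text
time: 9.38
tool_pos: [0.5701, 0.0011, 0.0305]
ee_rot: [0.544, 0.456, 0.472, -0.523]
force: [-0.7, 0.6, -0.5]
finger_gap: 0.0427
```

servo_tool --motion '[0.5,0.01,0,0.03,0,0,0]'

```text
time: 9.47
tool_pos: [0.5701, 0.0008, 0.0305]
ee_rot: [0.544, 0.456, 0.472, -0.523]
force: [-0.3, 1.2, -0.3]
finger_gap: 0.0427
```

servo_tool --motion '[0.5,0.0,0,0.03,0,0,0]'

```text
time: 9.55
tool_pos: [0.5701, 0.0005, 0.0305]
ee_rot: [0.544, 0.456, 0.472, -0.523]
force: [-0.2, 1.5, -0.5]
finger_gap: 0.0426
```

servo_tool --motion '[0.5,0.01,0,0.03,0,0,0]'

```text
time: 9.63
tool_pos: [0.5702, 0.0002, 0.0305]
ee_rot: [0.544, 0.456, 0.472, -0.523]
force: [0.3, 2.4, -0.1]
finger_gap: 0.0427
```

servo_tool --motion '[0.5,0.0,0,0.03,0,0,0]'

```text
time: 9.72
tool_pos: [0.5701, 0.0002, 0.0305]
ee_rot: [0.544, 0.456, 0.472, -0.523]
force: [-0.5, 4.7, -0.6]
finger_gap: 0.0428
```

servo_tool --motion '[0.5,0.01,0,0.03,0,0,0]'

```text
time: 9.8
tool_pos: [0.5702, 0.0001, 0.0305]
ee_rot: [0.544, 0.456, 0.472, -0.523]
force: [-1.0, 5.8, 0.4]
finger_gap: 0.0428
```

servo_tool --motion '[0.5,0.0,0,0.03,0,0,0]'

```text
time: 9.88
tool_pos: [0.5702, 0.0, 0.0305]
ee_rot: [0.544, 0.456, 0.472, -0.523]
force: [-1.6, 6.9, -0.6]
finger_gap: 0.0424
```

servo_tool --motion '[0.5,0.0,0,0.03,0,0,0]'

```text
time: 9.97
tool_pos: [0.5701, -0.0, 0.0305]
ee_rot: [0.544, 0.456, 0.472, -0.523]
force: [-1.9, 7.9, 0.0]
finger_gap: 0.0425
```

servo_tool --motion '[0.5,0.01,0,0.03,0,0,0]'

```text
time: 10.05
tool_pos: [0.5701, -0.0001, 0.0304]
ee_rot: [0.544, 0.456, 0.472, -0.523]
force: [-2.3, 9.7, 0.8]
finger_gap: 0.0426
```

servo_tool --motion '[0.5,0.0,0,0.0,0,0,0]'

```text
time: 10.13
tool_pos: [0.5701, -0.0, 0.0304]
ee_rot: [0.544, 0.456, 0.472, -0.523]
force: [-1.8, 7.2, 0.5]
finger_gap: 0.0428
```

servo_tool --motion '[0.5,0.0,0,0.03,0,0,0,0.5,0.0,0,0.04,0,0,0]'

```text
time: 10.3
tool_pos: [0.5702, -0.0, 0.0305]
ee_rot: [0.544, 0.456, 0.473, -0.523]
force: [-2.1, 10.6, 1.1]
finger_gap: 0.0429
```

servo_tool --motion '[0.5,0.0,0,0.0,0,0,0]'

```text
time: 10.38
tool_pos: [0.5701, -0.0001, 0.0305]
ee_rot: [0.544, 0.456, 0.473, -0.523]
force: [-2.0, 10.8, 0.7]
finger_gap: 0.0426
```

servo_tool --motion '[0.5,0.0,0,0.0,0,0,0]'

```text
time: 10.47
tool_pos: [0.5701, -0.0001, 0.0305]
ee_rot: [0.544, 0.456, 0.473, -0.523]
force: [-2.3, 10.1, 0.9]
finger_gap: 0.0427
```

servo_tool --motion '[0.5,0.0,0,0.01,0,0,0,0.5,0.0,0,0.01,0,0,0,0.5,0.0,0,0.01,0,0,0]'

```text
time: 10.72
tool_pos: [0.5701, -0.0001, 0.0305]
ee_rot: [0.544, 0.456, 0.473, -0.523]
force: [-2.0, 11.0, 0.3]
finger_gap: 0.0427
```

servo_tool --motion '[0.5,0.0,0,0.0,0,0,0,0.5,0.0,0,0.0,0,0,0,0.5,0.0,0,0.0,0,0,0]'

```text
time: 10.97
tool_pos: [0.5701, -0.0001, 0.0305]
ee_rot: [0.544, 0.456, 0.473, -0.523]
force: [-2.0, 10.6, 0.5]
finger_gap: 0.0428
```

```bash
python3 - <<'E'
from h import *
c=read_camera("side"); i=c["image"]; cv2.imwrite("pics/s7.png",i[190:390,240:480].repeat(3,0).repeat(3,1))
print(monitor.get_obs()["force"],pose()[1].as_matrix().round(3))
E
```

```text
[-1.33336599 10.51407891 -0.82704862] [[ 0.007  0.999  0.037]
 [-0.137  0.038 -0.99 ]
 [-0.991  0.002  0.137]]
```

View pics/s7.png

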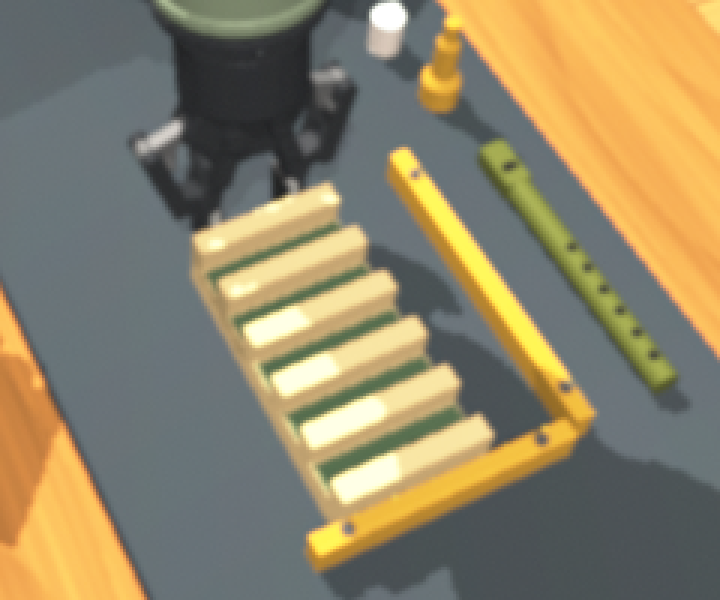

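The stand sits flush on the end stop (edge along crop (330,510)–(490,430)), and the push held at about 10.5 N for more than 0.6 s. I'll retract, rise and measure.

servo_tool --motion '[0.5,-0.03,0,-0.2,0,0,0,0.5,-0.14,0,-1,0,0,0,0.5,-0.42,0,-3,0,0,0,0.5,-3.5,0,-2.7,0,0,0,0.5,-7.4,0,-2.2,0,0,0,0.5,-11.3,0,-1.6,0,0,0,0.5,-11.3,0,-1.6,0,0,0]'

```text
time: 11.6
tool_pos: [0.5716, 0.0307, 0.1468]
ee_rot: [0.545, 0.458, 0.47, -0.521]
force: [0.6, -0.1, 0.7]
finger_gap: 0.0428
```

```bash
python3 - <<'E'
from h import *
c=read_camera("side"); i=c["image"]; cv2.imwrite("pics/s8.png",cv2.resize(i[230:380,290:440],None,fx=4,fy=4,interpolation=cv2.INTER_CUBIC))
p,R=pose(); print(p,monitor.get_obs()["q"].round(2))
E
```

```text
[0.57066497 0.03011979 0.14385088] [ 0.1   0.59 -0.47  1.81  0.51  0.9  -0.61]
```

View pics/s8.png

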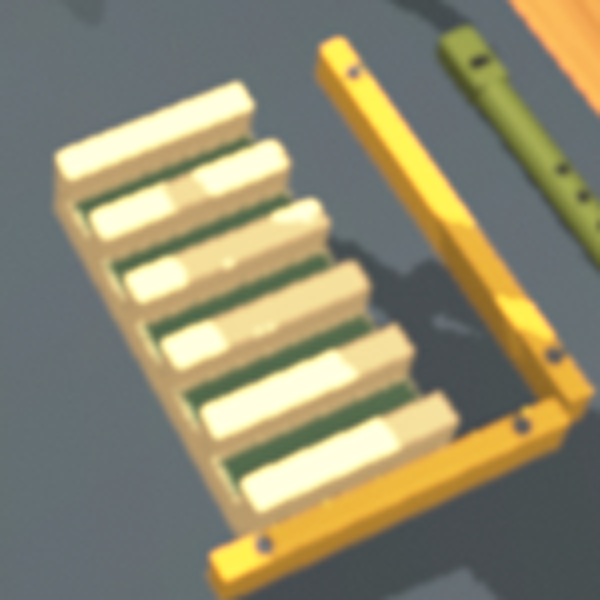

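```bash
python3 - <<'E'
from h import *
c=read_camera("side")
f=lambda p:(p[0]/4-.4+290,p[1]/4-.4+230)
S=[ray(c,f(p),.065) for p in [(55,158),(240,82),(461,417),(258,514)]]
for p in S: print(p)
print("cen",np.mean(S,0),"sizes",[np.linalg.norm(S[i]-S[i-1]) for i in range(4)])
for a,b in((0,3),(1,2)):
  d=S[b]-S[a]; print(np.degrees(np.arctan2(d[0],-d[1])))
a,b=ray(c,f((322,75)),.044),ray(c,f((560,398)),.044); d=b-a; print("fence",a,b,np.degrees(np.arctan2(d[0],-d[1])))
a,b=ray(c,f((210,548)),.044),ray(c,f((555,400)),.044); d=b-a; print("stop",a,b,np.degrees(np.arctan2(d[1],d[0])))
G=Rn.from_rotvec(np.radians(-8)*np.array([-np.sin(.0366),np.cos(.0366),0]))*goal(-87.9)
print(G.as_matrix().round(3)); print(pose()[0])
for P in ([.49,-.098,.17],[.49,-.098,.1],[.49,-.098,.030]): print(delta(P,G))
E
```

```text
[ 0.52629361 -0.01328824  0.065     ]
[ 0.61874336 -0.00817827  0.065     ]
[ 0.62604838 -0.18796864  0.065     ]
[ 0.53327354 -0.19339159  0.065     ]
cen [ 0.57608972 -0.10070669  0.065     ] sizes [np.float64(0.18023854748404747), np.float64(0.09259086515147301), np.float64(0.17993871134188405), np.float64(0.09293320310919619)]
2.2193950935000286
2.326692679825985
fence [ 0.66353042 -0.00651903  0.044     ] [ 0.67620158 -0.18832847  0.044     ] 3.9867696758275906
stop [ 0.51547471 -0.19107531  0.044     ] [ 0.67383432 -0.18831448  0.044     ] 0.9987892028637337
[[ 0.139  0.037 -0.99 ]
 [ 0.005 -0.999 -0.036]
 [-0.99   0.    -0.139]]
[0.56958294 0.02973837 0.14170115]
(array([-1.1 , -8.4 , 12.76]), array([90.2, 12.4, -0.2]))
(array([ 5.83, -8.43, 11.78]), array([90.2, 12.4, -0.2]))
(array([12.76, -8.47, 10.8 ]), array([90.2, 12.4, -0.2]))
```

servo_tool --motion '[0.5,-1.5,-0.6,1,7,1,0,0.5,-2,-1.2,2,14,2,0,0.5,-2,-1.8,3,21,3,0,0.5,-2,-2.5,4,28,4,0,0.5,-2,-3.2,5,35,5,0,0.5,-2,-4,6,42,6,0,0.5,-2,-4.6,7,49,7,0,0.5,-2,-5.2,8,56,8,0,0.5,-2,-6,9,63,9,0,0.5,-2,-6.6,10,70,10,0,0.5,-2,-7.2,11,77,11,0,0.5,-2,-7.8,12,84,12,0,0.5,-1.5,-8.4,12.8,90.2,12.4,-0.2,0.5,-1.1,-8.4,12.8,90.2,12.4,-0.2,0.5,-1.1,-8.4,12.8,90.2,12.4,-0.2]'

```text
time: 12.95
tool_pos: [0.4887, -0.0985, 0.1674]
ee_rot: [0.013, 0.753, 0.015, -0.658]
force: [0.3, 0.3, 0.8]
finger_gap: 0.0429
```

```bash
python3 - <<'E'
from h import *
G=Rn.from_rotvec(np.radians(-8)*np.array([-np.sin(.0366),np.cos(.0366),0]))*goal(-87.9)
print(pose()[0],monitor.get_obs()["q"].round(2))
for P in ([.49,-.098,.1],[.49,-.098,.030]): print(delta(P,G))
c=read_camera("side"); cv2.imwrite("pics/s9.png",c["image"])
E
```

```text
[ 0.48865524 -0.09851142  0.16743902] [ 0.24  0.36 -0.19  2.09  0.09  0.57 -1.54]
(array([ 6.7 , -0.04,  0.77]), array([0.1, 0.3, 0. ]))
(array([13.64, -0.04,  1.71]), array([0.1, 0.3, 0. ]))
```

View pics/s9.png

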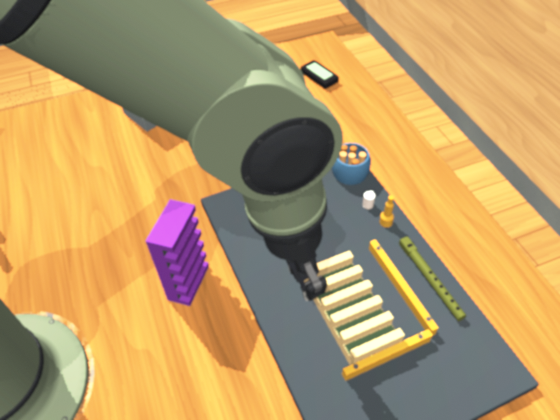

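servo_tool --motion '[0.5,3,0,0.3,0,0,0,0.5,7,0,0.8,0.1,0.3,0,0.5,10.5,0,1.3,0.1,0.3,0,0.5,12.8,0,1.6,0.1,0.3,0,0.5,13.6,0,1.7,0.1,0.3,0,0.5,13.6,0,1.7,0.1,0.3,0,0.5,13.6,0,1.7,0.1,0.3,0]'

```text
time: 13.58
tool_pos: [0.4916, -0.0979, 0.0322]
ee_rot: [0.012, 0.756, 0.014, -0.655]
force: [0.1, -0.0, 0.1]
finger_gap: 0.0431
```

```bash
python3 - <<'E'
from h import *
p,R=pose(); print(p,R.as_matrix().round(3),monitor.get_obs()["force"])
c=read_camera("side"); cv2.imwrite("pics/s10.png",cv2.resize(c["image"][200:400,240:480],None,fx=3,fy=3,interpolation=cv2.INTER_CUBIC))
d=np.array([np.cos(.0366),np.sin(.0366),0])
for e in (0,-.5,-1):
  dd=Rn.from_rotvec([0,0,np.radians(e)]).apply(d); print(e,(R.inv().apply(dd)).round(3))
E
```

```text
[ 0.49164445 -0.09792841  0.0321679 ] [[ 0.142  0.037 -0.989]
 [ 0.006 -0.999 -0.037]
 [-0.99  -0.001 -0.142]] [ 0.05782079 -0.04872887  0.14288121]
0 [ 0.142  0.001 -0.99 ]
-0.5 [ 0.142  0.009 -0.99 ]
-1 [ 0.142  0.018 -0.99 ]
```

View pics/s10.png

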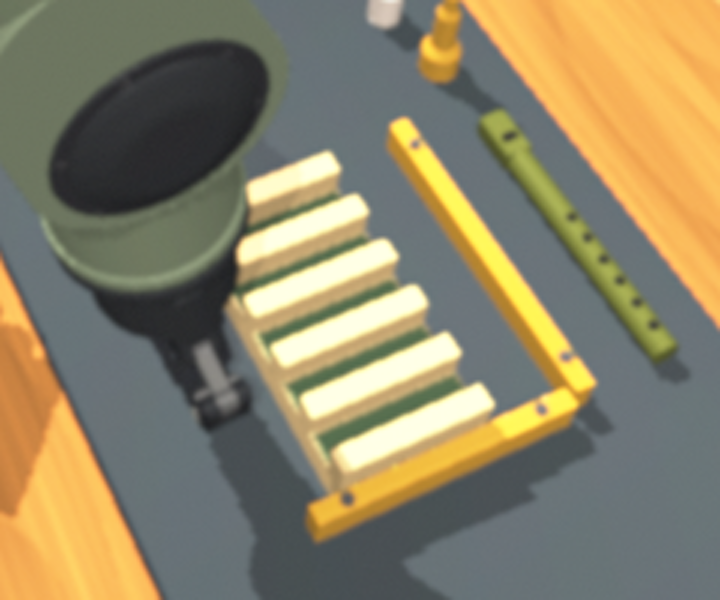

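servo_tool --motion '[0.5,0.1,0,-0.7,0,0,0,0.5,0.2,0,-1.4,0,0,0,0.5,0.28,0,-2.0,0,0,0,0.5,0.33,0,-2.3,0,0,0,0.5,0.37,0,-2.6,0,0,0,0.5,0.41,0,-2.9,0,0,0,0.5,0.46,0.01,-3.2,0,0,0,0.5,0.5,0.01,-3.5,0,0,0,0.5,0.54,0.02,-3.8,0,0,0,0.5,0.58,0.02,-4.1,0,0,0,0.5,0.63,0.02,-4.4,0,0,0,0.5,0.67,0.03,-4.7,0,0,0,0.5,0.71,0.03,-5.0,0,0,0,0.5,0.76,0.03,-5.3,0,0,0,0.5,0.8,0.04,-5.6,0,0,0,0.5,0.84,0.04,-5.9,0,0,0,0.5,0.88,0.04,-6.2,0,0,0,0.5,0.93,0.05,-6.5,0,0,0,0.5,0.97,0.05,-6.7,0,0,0,0.5,0.99,0.05,-6.8,0,0,0]'

```text
time: 15.3
tool_pos: [0.5601, -0.0964, 0.0316]
ee_rot: [0.011, 0.756, 0.014, -0.655]
force: [-4.3, 1.7, 2.3]
finger_gap: 0.0427
```

```bash
python3 - <<'E'
from h import *
p,R=pose(); print(p,monitor.get_obs()["force"])
c=read_camera("side"); cv2.imwrite("pics/s11.png",cv2.resize(c["image"][200:400,240:480],None,fx=3,fy=3,interpolation=cv2.INTER_CUBIC))
E
```

```text
[ 0.56010299 -0.09637848  0.03156929] [-4.26973584  1.68937578  2.34353477]
```

View pics/s11.png

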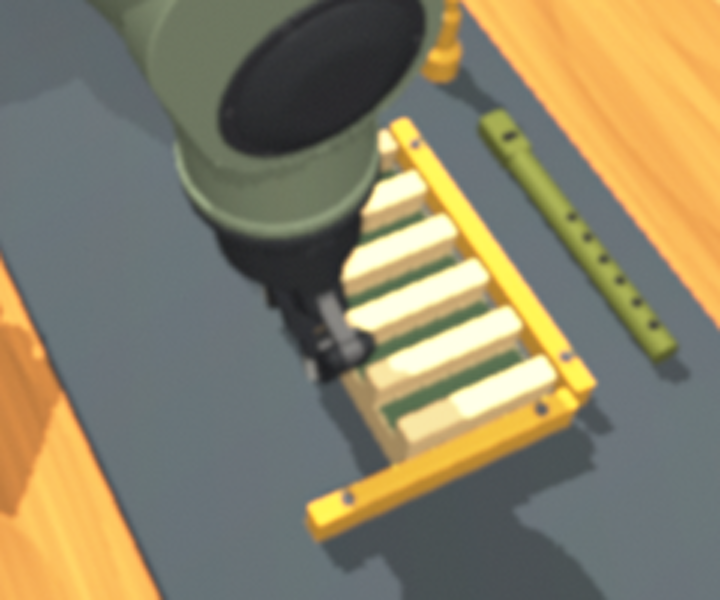

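The stand is nearly at the fence: only a thin strip of slate shows between them near crop (490,290), and the leading end is still on the stop. I'll creep in again.

servo_tool --motion '[0.5,0.01,0,-0.05,0,0,0,0.5,0.01,0,-0.1,0,0,0]'

```text
time: 15.52
tool_pos: [0.5607, -0.0964, 0.0316]
ee_rot: [0.011, 0.755, 0.014, -0.655]
force: [-3.5, 2.1, 1.1]
finger_gap: 0.0427
```

servo_tool --motion '[0.5,0.01,0,-0.05,0,0,0]'

```text
time: 15.6
tool_pos: [0.5614, -0.0964, 0.0316]
ee_rot: [0.011, 0.756, 0.014, -0.655]
force: [-3.4, 1.1, 1.3]
finger_gap: 0.0429
```

servo_tool --motion '[0.5,0.01,0,-0.05,0,0,0]'

```text
time: 15.68
tool_pos: [0.5619, -0.0963, 0.0316]
ee_rot: [0.011, 0.756, 0.014, -0.655]
force: [-3.7, 1.3, 1.1]
finger_gap: 0.0428
```

servo_tool --motion '[0.5,0.01,0,-0.05,0,0,0]'

```text
time: 15.77
tool_pos: [0.5625, -0.0963, 0.0316]
ee_rot: [0.011, 0.756, 0.014, -0.655]
force: [-5.1, 2.9, 2.3]
finger_gap: 0.0429
```

servo_tool --motion '[0.5,0.01,0,-0.05,0,0,0]'

```text
time: 15.85
tool_pos: [0.5629, -0.0963, 0.0315]
ee_rot: [0.011, 0.756, 0.014, -0.655]
force: [-4.8, 1.2, 1.4]
finger_gap: 0.0428
```

servo_tool --motion '[0.5,0.01,0,-0.05,0,0,0]'

```text
time: 15.93
tool_pos: [0.5634, -0.0963, 0.0315]
ee_rot: [0.011, 0.756, 0.014, -0.655]
force: [-3.8, 1.5, 2.3]
finger_gap: 0.0426
```

servo_tool --motion '[0.5,0.01,0,-0.05,0,0,0]'

```text
time: 16.02
tool_pos: [0.564, -0.0963, 0.0315]
ee_rot: [0.011, 0.756, 0.014, -0.655]
force: [-3.9, 0.6, 2.5]
finger_gap: 0.0423
```

servo_tool --motion '[0.5,0.01,0,-0.05,0,0,0,0.5,0.01,0,-0.1,0,0,0]'

```text
time: 16.18
tool_pos: [0.565, -0.0962, 0.0315]
ee_rot: [0.011, 0.756, 0.014, -0.655]
force: [-3.6, 1.0, 1.3]
finger_gap: 0.0424
```

servo_tool --motion '[0.5,0.01,0,-0.05,0,0,0]'

```text
time: 16.27
tool_pos: [0.5656, -0.0962, 0.0315]
ee_rot: [0.011, 0.756, 0.014, -0.655]
force: [-3.2, 1.4, 1.0]
finger_gap: 0.0429
```

servo_tool --motion '[0.5,0.01,0,-0.05,0,0,0]'

```text
time: 16.35
tool_pos: [0.5661, -0.0962, 0.0314]
ee_rot: [0.011, 0.756, 0.014, -0.655]
force: [-3.1, 0.9, 2.5]
finger_gap: 0.0427
```

servo_tool --motion '[0.5,0.01,0,-0.05,0,0,0]'

```text
time: 16.43
tool_pos: [0.5665, -0.0962, 0.0314]
ee_rot: [0.011, 0.756, 0.014, -0.655]
force: [-3.6, 2.1, 1.9]
finger_gap: 0.0428
```

servo_tool --motion '[0.5,0.01,0,-0.05,0,0,0]'

```text
time: 16.52
tool_pos: [0.5671, -0.0962, 0.0314]
ee_rot: [0.011, 0.756, 0.014, -0.655]
force: [-4.0, 0.9, 2.7]
finger_gap: 0.043
```

servo_tool --motion '[0.5,0.01,0,-0.05,0,0,0]'

```text
time: 16.6
tool_pos: [0.5675, -0.0962, 0.0314]
ee_rot: [0.011, 0.756, 0.014, -0.655]
force: [-4.4, 1.5, 3.1]
finger_gap: 0.0426
```

servo_tool --motion '[0.5,0.01,0,-0.05,0,0,0]'

```text
time: 16.68
tool_pos: [0.5681, -0.0962, 0.0313]
ee_rot: [0.011, 0.756, 0.014, -0.655]
force: [-3.4, 1.9, 2.5]
finger_gap: 0.0429
```

servo_tool --motion '[0.5,0.01,0,-0.05,0,0,0]'

```text
time: 16.77
tool_pos: [0.5686, -0.0962, 0.0313]
ee_rot: [0.011, 0.756, 0.014, -0.655]
force: [-4.4, 1.5, 2.2]
finger_gap: 0.0427
```

servo_tool --motion '[0.5,0.01,0,-0.04,0,0,0]'

```text
time: 16.85
tool_pos: [0.569, -0.0961, 0.0313]
ee_rot: [0.011, 0.756, 0.014, -0.655]
force: [-4.2, 1.8, 3.2]
finger_gap: 0.0433
```

servo_tool --motion '[0.5,0.0,0,-0.04,0,0,0]'

```text
time: 16.93
tool_pos: [0.5694, -0.0961, 0.0313]
ee_rot: [0.011, 0.756, 0.014, -0.655]
force: [-2.4, 1.6, 1.5]
finger_gap: 0.0424
```

servo_tool --motion '[0.5,0.0,0,-0.03,0,0,0]'

```text
time: 17.02
tool_pos: [0.5698, -0.0961, 0.0313]
ee_rot: [0.011, 0.756, 0.014, -0.655]
force: [-1.8, 1.3, 0.8]
finger_gap: 0.0427
```

servo_tool --motion '[0.5,0.0,0,-0.03,0,0,0]'

```text
time: 17.1
tool_pos: [0.5701, -0.0961, 0.0314]
ee_rot: [0.011, 0.756, 0.014, -0.655]
force: [-2.3, 0.1, -0.5]
finger_gap: 0.0429
```

servo_tool --motion '[0.5,0.01,0,-0.03,0,0,0]'

```text
time: 17.18
tool_pos: [0.5704, -0.0961, 0.0313]
ee_rot: [0.011, 0.756, 0.014, -0.655]
force: [-2.0, 1.3, 0.1]
finger_gap: 0.0425
```

servo_tool --motion '[0.5,0.0,0,-0.03,0,0,0]'

```text
time: 17.27
tool_pos: [0.5706, -0.0961, 0.0313]
ee_rot: [0.011, 0.756, 0.014, -0.655]
force: [-3.0, 1.5, 0.3]
finger_gap: 0.0427
```

servo_tool --motion '[0.5,0.0,0,-0.03,0,0,0]'

```text
time: 17.35
tool_pos: [0.5709, -0.096, 0.0314]
ee_rot: [0.011, 0.756, 0.014, -0.655]
force: [-1.8, 0.3, -0.8]
finger_gap: 0.0429
```

servo_tool --motion '[0.5,0.0,0,-0.03,0,0,0]'

```text
time: 17.43
tool_pos: [0.5712, -0.096, 0.0315]
ee_rot: [0.011, 0.756, 0.014, -0.655]
force: [-1.3, -0.2, -0.8]
finger_gap: 0.0429
```

servo_tool --motion '[0.5,0.01,0,-0.03,0,0,0]'

```text
time: 17.52
tool_pos: [0.5715, -0.096, 0.0314]
ee_rot: [0.011, 0.756, 0.014, -0.655]
force: [-1.5, 1.1, 0.4]
finger_gap: 0.0425
```

servo_tool --motion '[0.5,0.0,0,-0.03,0,0,0]'

```text
time: 17.6
tool_pos: [0.5718, -0.096, 0.0314]
ee_rot: [0.011, 0.756, 0.014, -0.655]
force: [-0.8, 0.8, -0.9]
finger_gap: 0.0429
```

servo_tool --motion '[0.5,0.0,0,-0.03,0,0,0]'

```text
time: 17.68
tool_pos: [0.5721, -0.096, 0.0315]
ee_rot: [0.011, 0.756, 0.014, -0.655]
force: [-2.0, 1.4, -1.2]
finger_gap: 0.0423
```

servo_tool --motion '[0.5,0.01,0,-0.03,0,0,0]'

```text
time: 17.77
tool_pos: [0.5724, -0.096, 0.0315]
ee_rot: [0.011, 0.756, 0.014, -0.655]
force: [-1.6, 1.1, -0.7]
finger_gap: 0.0428
```

servo_tool --motion '[0.5,0.0,0,-0.03,0,0,0]'

```text
time: 17.85
tool_pos: [0.5727, -0.096, 0.0315]
ee_rot: [0.011, 0.756, 0.014, -0.655]
force: [-2.1, 1.0, -1.1]
finger_gap: 0.0428
```

servo_tool --motion '[0.5,0.01,0,-0.03,0,0,0]'

```text
time: 17.93
tool_pos: [0.573, -0.096, 0.0314]
ee_rot: [0.011, 0.756, 0.014, -0.655]
force: [-1.9, 0.5, 0.5]
finger_gap: 0.0424
```

servo_tool --motion '[0.5,0.0,0,-0.03,0,0,0]'

```text
time: 18.02
tool_pos: [0.5733, -0.0959, 0.0315]
ee_rot: [0.011, 0.756, 0.014, -0.655]
force: [-1.2, 1.9, -0.7]
finger_gap: 0.0428
```

servo_tool --motion '[0.5,0.0,0,-0.03,0,0,0]'

```text
time: 18.1
tool_pos: [0.5736, -0.0959, 0.0315]
ee_rot: [0.011, 0.756, 0.014, -0.655]
force: [-1.7, 0.7, -1.0]
finger_gap: 0.043
```

servo_tool --motion '[0.5,0.01,0,-0.03,0,0,0]'

```text
time: 18.18
tool_pos: [0.5739, -0.0959, 0.0315]
ee_rot: [0.011, 0.756, 0.014, -0.655]
force: [-1.7, 0.7, 1.1]
finger_gap: 0.0427
```

servo_tool --motion '[0.5,0.0,0,-0.03,0,0,0]'

```text
time: 18.27
tool_pos: [0.5741, -0.096, 0.0315]
ee_rot: [0.011, 0.756, 0.014, -0.655]
force: [-3.0, -0.1, 0.0]
finger_gap: 0.0427
```

servo_tool --motion '[0.5,0.01,0,-0.03,0,0,0]'

```text
time: 18.35
tool_pos: [0.5742, -0.096, 0.0314]
ee_rot: [0.011, 0.755, 0.014, -0.655]
force: [-5.3, 0.3, 3.3]
finger_gap: 0.0427
```

servo_tool --motion '[0.5,0.0,0,-0.03,0,0,0]'

```text
time: 18.43
tool_pos: [0.5743, -0.0961, 0.0314]
ee_rot: [0.011, 0.755, 0.014, -0.655]
force: [-6.9, 0.3, 2.3]
finger_gap: 0.0429
```

servo_tool --motion '[0.5,0.0,0,-0.03,0,0,0]'

```text
time: 18.52
tool_pos: [0.5744, -0.0961, 0.0314]
ee_rot: [0.011, 0.755, 0.013, -0.655]
force: [-7.3, 0.0, 2.6]
finger_gap: 0.0427
```

```bash
python3 - <<'E'
from h import *
p,R=pose(); print(p,monitor.get_obs()["force"])
c=read_camera("side"); cv2.imwrite("pics/s12.png",cv2.resize(c["image"][230:380,340:460],None,fx=4,fy=4,interpolation=cv2.INTER_CUBIC))
E
```

```text
[ 0.57439036 -0.09610663  0.03138791] [-7.31788195  0.03469708  2.57310867]
```

View pics/s12.png

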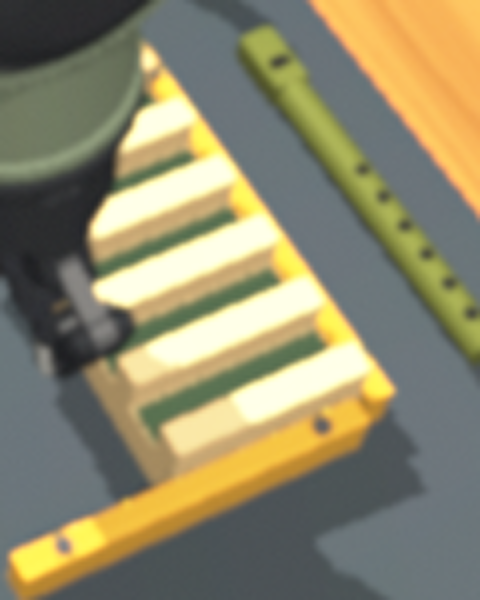

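Contact with the fence, at 7.3 N and rising; the stand covers the fence top along crop (190,110)–(385,390). I'll build the push up to about 11 N and hold it.

servo_tool --motion '[0.5,0.0,0,-0.03,0,0,0]'

```text
time: 18.65
tool_pos: [0.5745, -0.0961, 0.0314]
ee_rot: [0.011, 0.755, 0.013, -0.655]
force: [-9.3, -0.6, 3.7]
finger_gap: 0.0427
```

servo_tool --motion '[0.5,0.0,0,-0.03,0,0,0]'

```text
time: 18.73
tool_pos: [0.5745, -0.0962, 0.0314]
ee_rot: [0.011, 0.755, 0.013, -0.656]
force: [-10.2, -1.5, 5.6]
finger_gap: 0.0425
```

servo_tool --motion '[0.5,0.0,0,0,0,0,0]'

```text
time: 18.82
tool_pos: [0.5745, -0.0962, 0.0314]
ee_rot: [0.011, 0.755, 0.013, -0.656]
force: [-8.1, -1.4, 3.1]
finger_gap: 0.0424
```

servo_tool --motion '[0.5,0.0,0.02,-0.02,0,0,0,0.5,0.0,0.05,-0.04,0,0,0]'

```text
time: 18.98
tool_pos: [0.5747, -0.0964, 0.0313]
ee_rot: [0.011, 0.755, 0.014, -0.656]
force: [-11.9, 2.3, 5.5]
finger_gap: 0.0427
```

servo_tool --motion '[0.5,0.0,0,0,0,0,0]'

```text
time: 19.07
tool_pos: [0.5746, -0.0963, 0.0313]
ee_rot: [0.011, 0.755, 0.014, -0.656]
force: [-10.8, 0.6, 5.7]
finger_gap: 0.0429
```

servo_tool --motion '[0.5,0.0,0,0,0,0,0]'

```text
time: 19.15
tool_pos: [0.5746, -0.0964, 0.0313]
ee_rot: [0.011, 0.755, 0.014, -0.656]
force: [-9.3, 1.2, 5.1]
finger_gap: 0.0424
```

servo_tool --motion '[0.5,-0.04,0,-0.02,0,0,0,0.5,-0.08,0,-0.03,0,0,0]'

```text
time: 19.32
tool_pos: [0.5746, -0.0964, 0.0319]
ee_rot: [0.011, 0.755, 0.014, -0.656]
force: [-7.5, 0.4, -3.2]
finger_gap: 0.0429
```

servo_tool --motion '[0.5,0.0,0,0,0,0,0]'

```text
time: 19.4
tool_pos: [0.5746, -0.0964, 0.0319]
ee_rot: [0.011, 0.754, 0.014, -0.656]
force: [-8.2, 0.1, -1.6]
finger_gap: 0.0427
```

servo_tool --motion '[0.5,0.0,0,0,0,0,0]'

```text
time: 19.48
tool_pos: [0.5747, -0.0964, 0.0319]
ee_rot: [0.011, 0.755, 0.014, -0.656]
force: [-8.7, 0.1, -1.1]
finger_gap: 0.0427
```

servo_tool --motion '[0.5,0.02,0,-0.03,0,0,0,0.5,0.02,0.02,-0.05,0,0,0]'

```text
time: 19.65
tool_pos: [0.5747, -0.0965, 0.0316]
ee_rot: [0.011, 0.754, 0.014, -0.656]
force: [-13.0, 2.0, 0.1]
finger_gap: 0.0427
```

servo_tool --motion '[0.5,0.0,0,0,0,0,0]'

```text
time: 19.73
tool_pos: [0.5747, -0.0964, 0.0316]
ee_rot: [0.011, 0.754, 0.014, -0.656]
force: [-11.6, 1.7, -0.1]
finger_gap: 0.0426
```

servo_tool --motion '[0.5,0.0,0,0,0,0,0]'

```text
time: 19.82
tool_pos: [0.5747, -0.0964, 0.0316]
ee_rot: [0.011, 0.754, 0.014, -0.656]
force: [-11.7, 2.6, -0.9]
finger_gap: 0.0424
```

servo_tool --motion '[0.5,0.0,0,0,0,0,0,0.5,0.0,0,0,0,0,0,0.5,0.0,0,0,0,0,0]'

```text
time: 20.07
tool_pos: [0.5747, -0.0964, 0.0316]
ee_rot: [0.011, 0.754, 0.014, -0.656]
force: [-10.6, 2.3, 0.4]
finger_gap: 0.0427
```

servo_tool --motion '[0.5,0.0,0,0,0,0,0,0.5,0.0,0,0,0,0,0,0.5,0.0,0,0,0,0,0]'

```text
time: 20.32
tool_pos: [0.5747, -0.0964, 0.0316]
ee_rot: [0.011, 0.754, 0.014, -0.656]
force: [-11.0, 0.6, -0.2]
finger_gap: 0.0428
```

servo_tool --motion '[0.5,-0.02,0,0.15,0,0,0,0.5,-0.07,0,0.5,0,0,0,0.5,-0.2,0,1.5,0,0,0,0.5,-0.57,0,4,0,0,0,0.5,-3,0,4.4,0,0,0,0.5,-7,0,3.8,0,0,0,0.5,-11,0,3.2,0,0,0,0.5,-11,0,3.2,0,0,0,0.5,-11,0,3.2,0,0,0]'

```text
time: 21.07
tool_pos: [0.5311, -0.0987, 0.1393]
ee_rot: [0.012, 0.757, 0.013, -0.653]
force: [-0.2, -0.6, -1.5]
finger_gap: 0.0426
```

```bash
python3 - <<'E'
from h import *
p,R=pose(); print(p,monitor.get_obs()["force"])
c=read_camera("side"); cv2.imwrite("pics/s13.png",cv2.resize(c["image"][215:375,300:450],None,fx=3.75,fy=3.75,interpolation=cv2.INTER_CUBIC))
c=read_camera("top"); cv2.imwrite("pics/t13.png",c["image"])
E
```

```text
[ 0.53106723 -0.09868831  0.13925706] [-0.17182264 -0.57832156 -1.49307166]
```

View pics/s13.png

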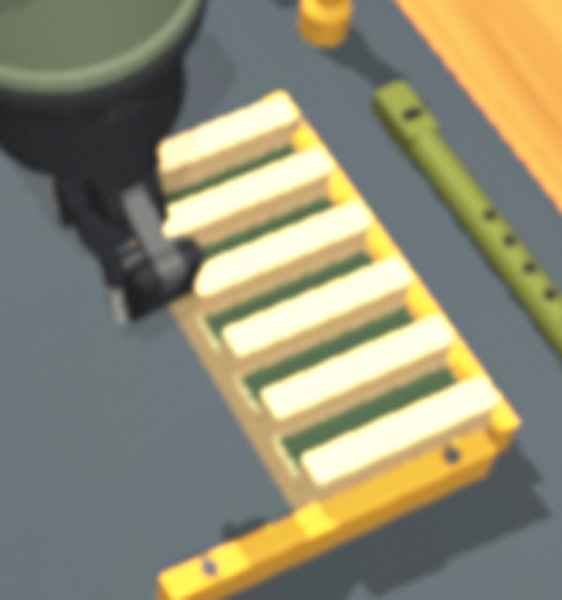

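View pics/t13.png

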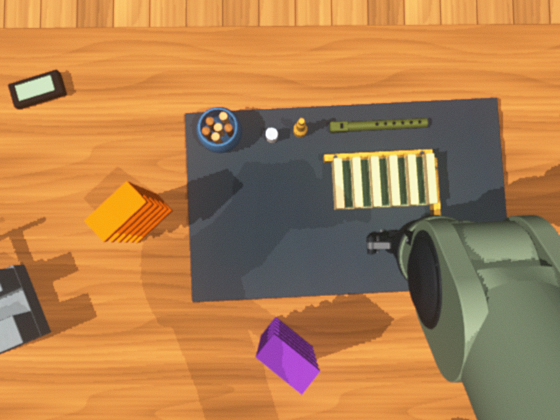

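```bash
python3 - <<'E'
import cv2
cv2.imwrite("pics/t13c.png",cv2.resize(cv2.imread("pics/t13.png")[140:225,315:450],None,fx=5.8,fy=5.8,interpolation=cv2.INTER_CUBIC))
E
```

```text
(no output)
```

View pics/t13c.png

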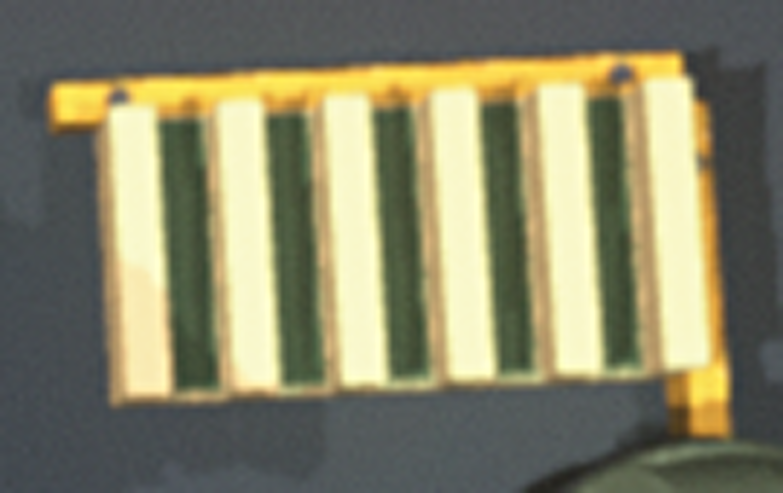

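```bash
python3 - <<'E'
from h import *
c=read_camera("top")
f=lambda p:(p[0]/5.8-.4+315,p[1]/5.8-.4+140)
S=[ray(c,f(p),.065) for p in [(107,105),(690,77),(710,366),(118,394)]]
u=np.array([np.cos(.0358),np.sin(.0358),0]); v=np.array([-u[1],u[0],0])
for p in S: print(p.round(4),"fence gap",((np.array([.67376,-.08937,0])-p)@u).round(4),"stop gap",((p-np.array([.59434,-.18763,0]))@v).round(4))
print([np.linalg.norm(S[i]-S[i-1]).round(4) for i in range(4)])
E
```

```text
[ 0.671  -0.0045  0.065 ] fence gap -0.0003 stop gap 0.1802
[ 0.6784 -0.1857  0.065 ] fence gap -0.0012 stop gap -0.0011
[ 0.5882 -0.1894  0.065 ] fence gap 0.0891 stop gap -0.0015
[ 0.581  -0.0066  0.065 ] fence gap 0.0897 stop gap 0.1814
[np.float64(0.09), np.float64(0.1814), np.float64(0.0902), np.float64(0.1829)]
```

```bash
python3 - <<'E'
from h import *
print(monitor.get_obs()["time"]); print(r.sign_off())
E
```

```text
21.2167
the job is handed in; nothing more can be done
None
```

I toppled the ash stand with a push near its top, and it fell flat with its grooves up. I then slid it lengthwise onto the end stop and sideways onto the back fence, and handed the job in at 21.2 s.

- **End stop:** I held about 10.5 N for roughly 0.7 s. This is the force at the tool; friction of about 1–2 N means the stop took a little less.
- **Back fence:** I held 10.6–11.7 N for about 0.6 s, with one reading of 13.0 N as the push built up. While I was setting this push, the downward force rose to about 5.5 N and I eased it off, so the push settled in two stages.
- **Final position:** The last top-view check showed the stand square to the stops, within the roughly 0.3° I can read. It measured 0–1.5 mm from each stop, which is within the camera's accuracy, so I saw no gap. I did not press the end stop again after the fence push. Contact there rests on the sideways push leaning slightly towards the stop, plus the image.
- **Other objects:** The tube, fipple, punch and jar looked unmoved in the images. The gripper was well clear of everything at the end.

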